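# Bring up the vial rack and hold the sample tilted over the light pad

## Robot

A 6-joint arm with a two-finger parallel gripper is mounted at the origin on the work surface. World frame = base frame: x ahead of the robot, y to its left, z up, the work surface at z = 0. Lengths are in m, angles in rad, forces in N, time in s.
With the tool pointing down it reaches from about 0.225 to 0.875 m from the base axis. Payload 3.4 kg.
Tool frame: the origin (TCP) lies midway between the tips of the shut fingers; the grasp point (between the pads) lies 19 mm behind it (manip.grasp_offset is the distance from the TCP to the grasp point, in m); x points along the fingers, y is the direction in which the jaws open and shut, and the axes are right-handed (so a half turn about x gives the same grasp; the last joint's range is limited). The gripper opens to 85 mm and grips with 20 to 120 N. Pads are 22 mm wide; open, the fingers measure 114 mm over their backs; the gripper's body (76 mm by 85 mm) begins 54 mm behind the grasp point. The pads swing forward as they close: fully open they stand 13 mm farther back than shut.
Start: joints at [-1.274, 0.276, 1.505, -0, 1.361, -0.121], TCP at [0.233, -0.526, 0.231] pointing down, gripper open.
Joint ranges: [-2.89, 2.89], [-0.75, 2.08], [0.22, 2.7], [-1.18, 4.32], [0.11, 2.71], [-2.7, 2.7]. Speed limits (rad/s): [2.57, 2.57, 3.14, 3.14, 3.14, 3.14].

## Interface

Orientations are given as a unit quaternion [w, x, y, z].
In Python, from rig import manip gives the robot as it stands.
- The arm moves only by the shell command python3 -m creep 'ROWS' [OPENING] [FORCE]. ROWS is a JSON object of lists of equal length, an entry for each row: "delta_pos": the shift along the tool's x, y, z in cm, a list of three; "dr": the turn, a rotation vector about the tool's x, y, z in rad, a list of three. In form: {"delta_pos": [[dx, dy, dz], ...], "dr": [[rx, ry, rz], ...]}. A call has 1 to 10 rows; each row is the pose to reach, as a shift and turn from the pose commanded when the call began, along the tool's axes at that moment; what a row does not reach only later rows make up. A row lasts 1/10 s, in which the tool goes at most 50 mm and 8.59 degrees, less where a joint would pass 70% of its speed; a pose out of reach is approached as far as the arm can. A call with a gripper value outside its range is refused whole. OPENING is the opening, from -1 (shut) to 1 (fully open), set as the call begins (- or left out, the last holds). The fingers move at their own pace and stop on an object; FORCE is the grip in N (left out, the last holds). Time passes only in rows, so rows that repeat a pose let the fingers close. It gives the time, the measured TCP pose, the force and the opening at its end, in the units of the state.
- manip.get_state(): the state, without advancing time (a new reading comes with each control period).
- manip.get_image(name): name is "side" or "top"; returns a dict with "pixels" (384x512x3 uint8, blue, green, red), "depth" (384x512 float32, m along the optical axis (not along the pixel's ray), 0 where there is no reading), "intrinsics" (3x3 intrinsics, pixels), "rvec" (rotation vector, rad) and "tvec" (3), from world to camera coordinates, as OpenCV has them. Camera axes: x right, y down, z forward; pixel columns grow to the right and rows downward; lengths in m; the calibration is good to about 2 mm. A picture is of the moment at which its call begins.
- manip.sign_off(): hands the job in, once; it reports no verdict.
The state is a dict: "clock": time; "qpos": joint angles; "qd": joint speeds; "effort": joint torques, N m; "position": TCP position; "ee_rot": TCP orientation; "contact_force": force on the tool from outside, world axes, zero at the start; "moment": the same for the moment, N m; "width": finger opening in m.
Only numpy, scipy, OpenCV 4.12 (cv2) and the standard library are available. Lean on these libraries where they do the work, as an engineer would, in place of code of your own. Each camera call takes 0.05 s, during which the arm holds its last target. There are 200 camera calls.

## Task

Slide the black vial rack along the bench, without lifting it, from the black outline until it stands inside the green outline, lined up with it. Then draw the orange-capped sample vial up out of the rack, tip it half way over (about 45 degrees, cap still the higher end) and hold it some 10 cm above the middle of the light pad for inspection; finish still holding it there, motionless. Leave the blue-capped vials in the rack and everything else on the bench where it is.

Things in the scene. Friction and masses are not known exactly. Their poses are not given: they have to be found in the camera images.
- rack: Loose black vial rack, a block 60 (its x) by 200 (its y) by 45 mm high, about 0.5 kg. Four pockets in a row at y = -78, -38, 38, 78 mm, 29.5 mm wide, 40 mm deep (vials stand out 55 mm). Handle plate at its centre. Origin at the centre of its underside, z up. Starts on the bench (z = 0) inside the black outline.
- rack_handle (a point): Top centre of the rack's upright aluminium handle plate, 126 mm above the bench: the plate is 12 mm thick along the rack's x, 26 mm wide along its y, and rises 81 mm above the block.
- green_outline: Bright green rectangle of 12 mm tape flat on the bench, the target place: inside 90 mm (x) by 230 mm (y), so about 15 mm of room around the rack on each side. Origin at its centre; the rack's y should run along its y (either way round).
- black_outline: Black taped rectangle of the same size, the place where the rack starts. Origin at its centre. The green and black outlines lie side by side, left and right of one another; which is left varies.
- sample: The sample to inspect: amber glass vial with an ORANGE cap and a paper label (27.5 mm wide, 95 mm tall: straight to 66 mm, 21 mm neck at 73-78 mm, 27 mm cap from 78 mm up), about 60 g. Origin at the centre of its underside, z towards the cap. Starts upright, base 5 mm, top 100 mm above the bench. Its pocket in the rack varies.
- sample_mid (a point): Point on the axis of the orange-capped vial, half way up (47.5 mm from its underside).
- light_pad: Fixed flat light pad, black frame with a bright white face, 140 x 140 mm, 12 mm high. Origin at the centre of its underside, z up.
- pad_centre (a point): Centre of the light pad's top face, 12 mm above the bench.
- vial_a: Bystander: amber vial with a BLUE cap in another pocket of the rack; same size as the sample vial.
- vial_b: Bystander: amber vial with a BLUE cap in another pocket of the rack; same size as the sample vial.
- vial_c: Bystander: amber vial with a BLUE cap in another pocket of the rack; same size as the sample vial.
- solvent_bottle: Bystander: amber bottle with a blue cap, 76 mm across, 180 mm tall, standing on the bench; origin under its centre.
- clear_jar: Bystander: clear jar with a white lid, 60 mm across, 80 mm tall; origin under its centre.
- beaker: Bystander: glass beaker, 70 mm across, 85 mm tall; origin under its centre.
- tip_box: Bystander: blue pipette-tip box, 80 x 120 x 60 mm; origin under its centre.

How it is judged:
On the way, in this order (a step that is already met when the one before it is completed fails the run):
1. the rack stands on the bench inside the green outline, with the sample still in its pocket (horizontal distance between rack and green_outline below 0.022 m and angle between the y axis of rack and the y axis of green_outline, either way round below 0.15 rad and height (world z) of rack below 0.004 m and angle between rack's own z axis and vertical below 0.05 rad and z of sample in the frame of rack below 0.02 m), for 0.3 s.
2. the sample vial has been drawn clear of the rack (z of sample in the frame of rack above 0.048 m and contact force between sample and the fingers above 1 N), for 0.2 s.
At the end, for the whole second after the job is handed in: The gripper holds the orange-capped vial still and free, tilted 45 degrees (within 12), cap higher, its middle within 35 mm of the pad centre sideways and 65 to 180 mm above its face; the rack is flat within 22 mm and 0.15 rad of the green outline, blue-capped vials seated (horizontal distance between rack and green_outline below 0.022 m and angle between the y axis of rack and the y axis of green_outline, either way round below 0.15 rad and height (world z) of rack below 0.004 m and angle between rack's own z axis and vertical below 0.05 rad and horizontal distance between sample_mid and pad_centre below 0.035 m and z of sample_mid in the frame of pad_centre between 0.065 and 0.18 m and angle between sample's own z axis and vertical between 0.576 and 0.995 rad and contact force between sample and the fingers above 1 N and contact force between sample and light_pad below 0.1 N and contact force between sample and rack below 0.1 N and linear speed of sample below 0.02 m/s and angular speed of sample below 0.15 rad/s and z of each of vial_a, vial_b, vial_c in the frame of rack below 0.012 m); the arm keeps its last pose, push and grip.
It fails at once if the rack was lifted off the bench (10 mm) or tipped (height (world z) of rack above 0.01 m or angle between rack's own z axis and vertical above 0.15 rad).
It fails at once if a blue-capped vial was pulled out of its pocket (z of any of vial_a, vial_b, vial_c in the frame of rack above 0.02 m).
It fails at once if a bystander on the bench was shoved (30 mm) or knocked over (distance of any of solvent_bottle, clear_jar, beaker, tip_box from where it was at the start of the episode above 0.03 m or angle between any of solvent_bottle, clear_jar, beaker, tip_box's own z axis and vertical above 0.4 rad).
It also fails if it takes over 54 s, if anything falls off the work surface, if the arm or the gripper's body presses on something with over 40 N, if the wrist force passes 120 N, or if a joint passes its speed limit or range.

## Working session

There is one attempt and no reset: what is moved stays moved. The work goes in short steps, Python scripts to look and compute and a shell command to move; the robot and the scene stay as the last step left them, time stands still between calls to the robot, and variables do not carry over. Pictures are saved under pics/ and viewed, about 8 in all and at most 12, crops included, and the job is handed in when it is done.

```bash
ls; mkdir -p pics
cat > h.py <<'E'
import numpy as np, cv2
from rig import manip
from scipy.spatial.transform import Rotation as R
def cam(n):
    d=manip.get_image(n); d['R']=cv2.Rodrigues(np.array(d['rvec'],float))[0]; d['t']=np.array(d['tvec'],float).ravel(); d['K']=np.array(d['intrinsics']); return d
def ray(d,uv,z):
    c=-d['R'].T@d['t']; v=d['R'].T@np.linalg.solve(d['K'],np.array([uv[0],uv[1],1.]))
    return c+v*(z-c[2])/v[2]
def pts(d):
    v,u=np.mgrid[:384,:512]; z=d['depth']; K=d['K']
    p=np.stack([(u-K[0,2])/K[0,0]*z,(v-K[1,2])/K[1,1]*z,z],-1)
    return (p-d['t'])@d['R']
def tool():
    s=manip.get_state(); q=np.array(s['ee_rot']); return s,np.array(s['position']),R.from_quat(q[[1,2,3,0]])
E
python3 - <<'E'
from h import *
s,p,r=tool(); print(s['clock'],p,r.as_matrix().round(3),s['width'],manip.grasp_offset)
a=cam('top');b=cam('side')
for d in(a,b): print((-d['R'].T@d['t']).round(3))
cv2.imwrite('pics/top1.png',a['pixels']);cv2.imwrite('pics/side1.png',b['pixels'])
E
```

```text
pics
0.0 [ 0.23312965 -0.52502541  0.2304366 ] [[-0.001  0.406 -0.914]
 [ 0.002 -0.914 -0.406]
 [-1.    -0.002 -0.   ]] 0.08523886846919912 0.0187
[ 0.245 -0.01   1.586]
[0.202 0.799 0.814]
```

View pics/top1.png

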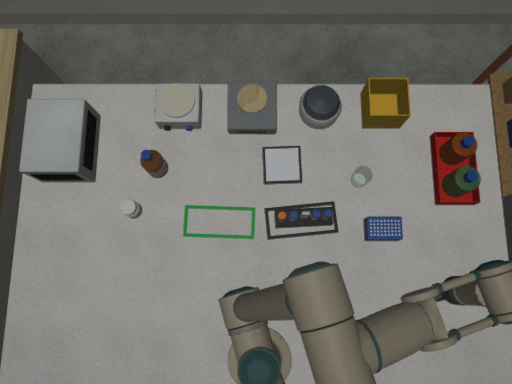

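View pics/side1.png

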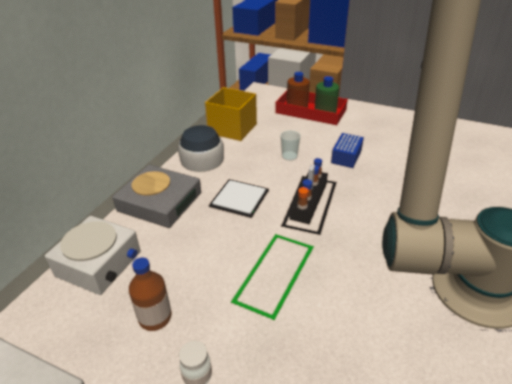

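The top view shows the rack at about (305,216), with the orange cap at its left (+y) end at (282,216). The green outline is at (219,222) and the pad at (282,165). The side view agrees. Next I'll measure them.

```bash
cat > meas.py <<'E'
from h import *
def rect(d,m,z,lo=30):
    c=max(cv2.findContours(m.astype(np.uint8),cv2.RETR_EXTERNAL,cv2.CHAIN_APPROX_NONE)[0],key=cv2.contourArea)
    w=np.array([ray(d,p[0],z)[:2] for p in c]); 
    r=cv2.minAreaRect((w*1000).astype(np.float32)); bx=cv2.boxPoints(r)
    e=[bx[1]-bx[0],bx[2]-bx[1]]; l=max(e,key=np.linalg.norm); a=np.degrees(np.arctan2(-l[0],l[1])); a=(a+90)%180-90
    return np.round(r[0],1),np.round(sorted(r[1]),1),round(a,2)   # centre mm, sides, long axis angle from world y
def hsv(d): return cv2.cvtColor(d['pixels'],cv2.COLOR_BGR2HSV).astype(int).transpose(2,0,1)
def allm(n):
    d=cam(n);P=pts(d);h,s,v=hsv(d);ws=(abs(P[...,1])<.45)&(P[...,0]>.25)&(P[...,0]<.7)
    if n=='top' : print(n,'green',rect(d,(h>50)&(h<75)&(s>120)&(P[...,2]<.02)&ws,0))
    wm=((v>150)&(s<60)&(P[...,2]>.006)&(P[...,2]<.03)&ws)
    dark=(v<75)&ws
    print('rackblock',rect(d,dark&(P[...,2]>.03)&(P[...,2]<.055),.045))
    o=(h>5)&(h<16)&(s>170)&(v>140)&(P[...,2]>.085)&(P[...,2]<.115)&ws
    print('orange',rect(d,o,.1),P[o].mean(0).round(4),o.sum())
    b=(h>100)&(h<125)&(s>120)&(P[...,2]>.085)&(P[...,2]<.11)&ws
    n_,l,st,c=cv2.connectedComponentsWithStats(b.astype(np.uint8))
    for i in range(1,n_):
        if st[i,4]>8: print('blue',ray(d,c[i],.1).round(4),st[i,4],P[l==i].mean(0).round(4))
    hd=(P[...,2]>.115)&(P[...,2]<.135)&(s<80)&ws
    print('handle',hd.sum(),P[hd].mean(0).round(4) if hd.any() else '')
    if n=='top':
        pm=dark&(P[...,2]<.03)&(P[...,2]>.004); print('pad frame',rect(d,pm,.012))
        m=(v<60)&(P[...,2]<.008)&ws; print('black outl',rect(d,m,0))
if __name__=='__main__':
    for n in('top','side'):
        try: allm(n)
        except Exception as e: print(e)
E
python3 meas.py
python3 - <<'E'
from h import *
d=cam('top'); 
cv2.imwrite('pics/crop1.png',cv2.resize(d['pixels'][130:250,170:420],None,fx=3.2,fy=3.2,interpolation=cv2.INTER_CUBIC))
E
```

```text
top green (array([466.1, 146.3]), array([110.8, 250.4]), np.float32(-1.81))
rackblock (array([ 477. , -150.7]), array([ 61.9, 199.9]), np.float32(2.96))
orange (array([474.4, -74.9]), array([19. , 19.3]), np.float32(45.29)) [ 0.4746 -0.0741  0.0988] 25
blue [ 0.4765 -0.1137  0.1   ] 45 [ 0.4766 -0.1137  0.0992]
blue [ 0.4805 -0.1893  0.1   ] 42 [ 0.4807 -0.1895  0.0985]
blue [ 0.4821 -0.2294  0.1   ] 43 [ 0.4821 -0.2294  0.0999]
handle 33 [ 0.5136 -0.053   0.1255]
pad frame (array([651.9, -79.6]), array([ 93.9, 138.1]), np.float32(0.18))
black outl (array([ 473. , -147.1]), array([109.9, 249. ]), np.float32(5.93))
rackblock (array([ 478.8, -140.8]), array([ 63.2, 209.5]), np.float32(3.33))
orange (array([473.4, -68.8]), array([21.9, 39.8]), np.float32(20.03)) [ 0.4739 -0.0704  0.099 ] 66
blue [ 0.4786 -0.2065  0.1   ] 57 [ 0.4792 -0.209   0.0984]
blue [ 0.4774 -0.1109  0.1   ] 56 [ 0.4775 -0.1113  0.0997]
handle 60 [0.5391 0.0075 0.1234]
```

View pics/crop1.png

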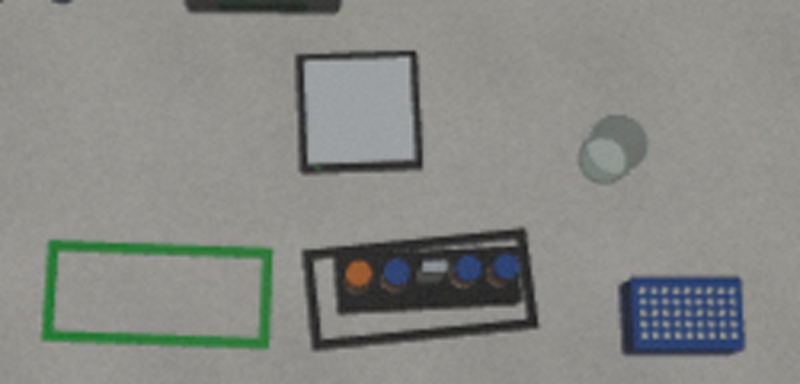

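Vials and block give rack centre ≈ (0.478,-0.152) at 2.9°, and the green outline is at (0.466,0.146) at -1.8°. I'll cross-check the handle and pad, then work out the first move.

```bash
cat >> h.py <<'E'
def go(pos,ang,tilt=0):
    """delta in tool axes (cm) and rotvec to reach pos with tool down, tool y at world yaw ang (deg)"""
    s,p,r=tool(); a=np.radians(ang)
    y=np.array([np.cos(a),np.sin(a),0]); x=np.array([0,0,-1.]); z=np.cross(x,y)
    T=R.from_matrix(np.stack([x,y,z],1)); 
    if tilt: T=R.from_rotvec(np.array([0,-np.radians(tilt),0]))*T   # tilt forward: tool x gains +world x
    print('dpos cm',(r.inv().apply(np.array(pos)-p)*100).round(2),'dr',(r.inv()*T).as_rotvec().round(3),'t',s['clock'],'w',round(s['width'],4))
def info():
    s,p,r=tool(); m=r.as_matrix(); print('p',p.round(4),'y-yaw',np.degrees(np.arctan2(m[1,1],m[0,1])).round(2),'toolx',m[:,0].round(3),'q',np.round(s['qpos'],2),'F',np.round(s['contact_force'],1),'t',s['clock'],'w',round(s['width'],4))
E
python3 - <<'E'
from h import *
d=cam('top'); f=lambda u,v,z: ray(d,(170+u/3.2,130+v/3.2),z).round(4)
print('handle',f(434,267,.126)); 
for c in((300,57),(413,53),(420,165),(305,171)): print('padcorner',f(*c,.012))
go((.478,-.152,.215),2.9)
E
```

```text
handle [ 0.4759 -0.1519  0.126 ]
padcorner [ 0.7375 -0.013   0.012 ]
padcorner [ 0.7426 -0.1429  0.012 ]
padcorner [ 0.6105 -0.1491  0.012 ]
padcorner [ 0.6031 -0.019   0.012 ]
dpos cm [  1.62 -24.2  -37.52] dr [-1.204 -0.     0.   ] t 0.3 w 0.085
```

```bash
python3 -m creep '{"delta_pos":[[0.2,-2.4,-3.7],[0.3,-4.8,-7.5],[0.5,-7.3,-11.2],[0.6,-9.7,-15],[0.8,-12.1,-18.8],[1,-14.5,-22.5],[1.1,-17,-26.3],[1.3,-19.4,-30],[1.5,-21.8,-33.8],[1.6,-24.2,-37.5]],"dr":[[-0.12,0,0],[-0.24,0,0],[-0.36,0,0],[-0.48,0,0],[-0.6,0,0],[-0.72,0,0],[-0.84,0,0],[-0.96,0,0],[-1.08,0,0],[-1.204,0,0]]}' 1 40; python3 -c "
from h import *
info(); go((.477,-.152,.215),2.9)"
```

```text
clock: 1.3
position: [0.4786, -0.1505, 0.2153]
ee_rot: [0.514, 0.486, 0.514, -0.486]
contact_force: [0.1, -0.7, -0.6]
width: 0.0855
p [ 0.4786 -0.1505  0.2153] y-yaw 3.21 toolx [ 0. -0. -1.] q [-0.44  0.18  1.68 -0.    1.28 -0.5 ] F [ 0.1 -0.7 -0.6] t 1.3 w 0.0855
dpos cm [ 0.03 -0.17  0.14] dr [ 0.005  0.    -0.   ] t 1.3 w 0.0855
```

```bash
python3 -m creep '{"delta_pos":[[2,-0.1,0],[4.5,-0.1,0],[7,-0.1,0],[9,-0.1,0],[11,-0.1,0],[12.4,-0.1,0],[12.6,-0.1,0],[12.6,-0.1,0]],"dr":[[0,0,0],[0,0,0],[0,0,0],[0,0,0],[0,0,0],[0,0,0],[0,0,0],[0,0,0]]}' 1 40; python3 -c "
from h import *
info()
for n in('top','side'):
    d=cam(n); c=d['pixels'][180:250,260:360] if n=='top' else d['pixels'][130:250,260:360]
    cv2.imwrite('pics/a_%s.png'%n,c)
a=cv2.resize(cv2.imread('pics/a_top.png'),(400,280));b=cv2.resize(cv2.imread('pics/a_side.png'),(400,480))
cv2.imwrite('pics/a.png',np.hstack([np.vstack([a,np.zeros((200,400,3),np.uint8)]),b]))"
```

```text
clock: 2.1
position: [0.4768, -0.1523, 0.0892]
ee_rot: [0.512, 0.487, 0.513, -0.487]
contact_force: [-0.3, -0.1, -0.2]
width: 0.0852
p [ 0.4768 -0.1523  0.0892] y-yaw 2.92 toolx [-0.  0. -1.] q [-0.45  0.29  1.87 -0.    0.98 -0.5 ] F [-0.3 -0.1 -0.2] t 2.1 w 0.0852
```

View pics/a.png

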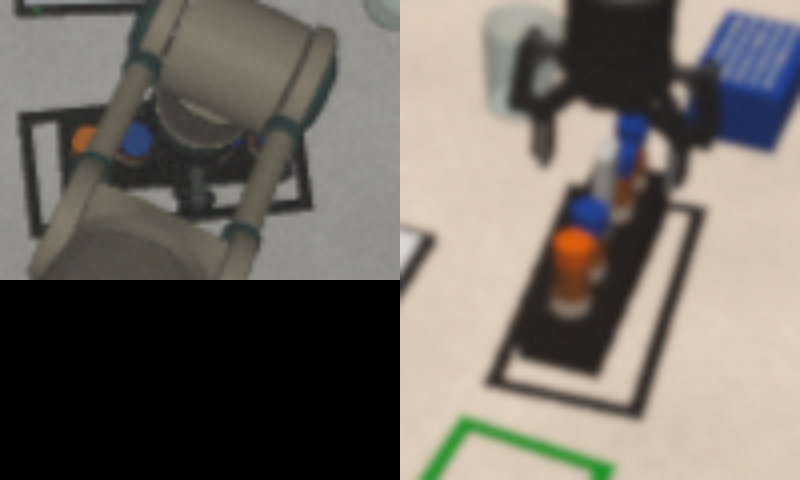

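The fingers straddle the handle plate: in the side crop they are at (545,140) and (680,165), with the plate at (605,175). Closing now.

```bash
python3 -m creep '{"delta_pos":[[0,0,0],[0,0,0],[0,0,0],[0,0,0],[0,0,0],[0,0,0],[0,0,0],[0,0,0]],"dr":[[0,0,0],[0,0,0],[0,0,0],[0,0,0],[0,0,0],[0,0,0],[0,0,0],[0,0,0]]}' -1 50; python3 -c "
from h import *
info();go((.466,.146,.089),-1.8)"
```

```text
clock: 3.0
position: [0.4773, -0.1524, 0.0893]
ee_rot: [0.513, 0.487, 0.512, -0.487]
contact_force: [1.3, -0.2, -2.8]
width: 0.0114
p [ 0.4773 -0.1524  0.0893] y-yaw 2.92 toolx [ 0.001 -0.    -1.   ] q [-0.45  0.29  1.87  0.    0.97 -0.5 ] F [ 1.3 -0.2 -2.8] t 3.0 w 0.0114
dpos cm [ 2.000e-02  3.900e-01 -2.986e+01] dr [ 0.082  0.    -0.001] t 3.0 w 0.0114
```

```bash
python3 -m creep '{"delta_pos":[[0,0,-0.4],[0,0,-1.2],[0,0.05,-2.4],[0,0.05,-3.8],[0,0.1,-5.2],[0,0.1,-6.6],[0,0.1,-8],[0,0.15,-9.4],[0,0.15,-10.6],[0,0.15,-11.4]],"dr":[[0,0,0],[0,0,0],[0.005,0,0],[0.01,0,0],[0.015,0,0],[0.02,0,0],[0.025,0,0],[0.03,0,0],[0.03,0,0],[0.03,0,0]]}'; python3 -c "
from h import *
info();go((.466,.146,.089),-1.8)"; python3 meas.py
```

```text
clock: 4.0
position: [0.4717, -0.0371, 0.0892]
ee_rot: [0.505, 0.494, 0.506, -0.495]
contact_force: [-0.1, -3.4, -1.5]
width: 0.0114
p [ 0.4717 -0.0371  0.0892] y-yaw 1.28 toolx [-0.001 -0.    -1.   ] q [-0.23  0.26  1.93 -0.    0.96 -0.25] F [-0.1 -3.4 -1.5] t 4.0 w 0.0114
dpos cm [  0.02  -0.16 -18.32] dr [0.054 0.    0.001] t 4.0 w 0.0114
top green (array([466.8, 163.5]), array([110.5, 216.1]), np.float32(-1.83))
rackblock (array([466.8,   6.4]), array([59.7, 62.6]), np.float32(0.21))
max() iterable argument is empty
rackblock (array([469. , -26.1]), array([ 59.9, 210.4]), np.float32(0.98))
orange (array([467.8,  48.2]), array([22.8, 34.1]), np.float32(21.52)) [0.4682 0.0474 0.0997] 79
blue [ 0.4688 -0.1123  0.1   ] 13 [ 0.4683 -0.1107  0.1013]
blue [0.47   0.0068 0.1   ] 74 [0.4703 0.0059 0.0992]
handle 122 [0.5074 0.0401 0.1241]
```

```bash
python3 -m creep '{"delta_pos":[[0,0,-0.6],[0,0,-2],[0,-0.05,-4],[0,-0.05,-6.4],[0,-0.1,-9],[0,-0.1,-11.6],[0,-0.1,-14],[0,-0.15,-16.2],[0,-0.15,-17.7],[0,-0.15,-18.3]],"dr":[[0,0,0],[0.005,0,0],[0.01,0,0],[0.02,0,0],[0.03,0,0],[0.035,0,0],[0.04,0,0],[0.045,0,0],[0.05,0,0],[0.054,0,0]]}';python3 -m creep '{"delta_pos":[[0,0,0],[0,0,0],[0,0,0]],"dr":[[0,0,0],[0,0,0],[0,0,0]]}'; python3 -c "
from h import *
info();go((.466,.146,.089),-1.8)"; python3 meas.py
```

```text
clock: 5.1
position: [0.4668, 0.1451, 0.0892]
ee_rot: [-0.492, -0.507, -0.492, 0.508]
contact_force: [0.7, -4.9, 1.4]
width: 0.0114
clock: 5.4
position: [0.4672, 0.1448, 0.0892]
ee_rot: [0.491, 0.509, 0.492, -0.508]
contact_force: [-0.7, 3.1, -0.8]
width: 0.0114
p [0.4672 0.1448 0.0892] y-yaw -1.99 toolx [-0.     0.001 -1.   ] q [0.16 0.28 1.9  0.   0.97 0.19] F [-0.7  3.1 -0.8] t 5.4 w 0.0114
dpos cm [ 0.02 -0.12 -0.12] dr [-0.003 -0.001  0.   ] t 5.4 w 0.0114
top green (array([464.3,  68.2]), array([ 94. , 108.3]), np.float32(-89.78))
rackblock (array([463.1,  79.8]), array([59.7, 70.1]), np.float32(0.21))
orange (array([468.1, 223.1]), array([16.9, 17. ]), np.float32(-87.96)) [0.4675 0.223  0.0991] 29
blue [0.4645 0.1024 0.1   ] 26 [0.4645 0.1024 0.0997]
blue [0.4637 0.0678 0.1   ] 44 [0.4638 0.0678 0.0993]
handle 5 [0.6566 0.3998 0.1197]
pad frame (array([634.1, -81. ]), array([ 56.1, 135.8]), np.float32(2.43))
black outl (array([ 473.2, -146.7]), array([109.3, 249.7]), np.float32(5.82))
rackblock (array([465.5, 150.5]), array([ 62.1, 210.5]), np.float32(-1.94))
orange (array([469. , 226.9]), array([22.3, 34.9]), np.float32(23.66)) [0.4685 0.2256 0.0988] 109
blue [0.4611 0.0778 0.1   ] 32 [0.4622 0.0747 0.097 ]
blue [0.4677 0.1876 0.1   ] 99 [0.4681 0.1866 0.0989]
handle 141 [0.4923 0.1776 0.1247]
```

Rack centre from the caps is ≈ (0.466,0.145), so it is on target. Release and rise.

```bash
python3 -m creep '{"delta_pos":[[0,0,0],[0,0,0],[0,0,0],[0,0,0],[0,0,0],[0,0,0],[0,0,0],[-1,0,0],[-4,0,0],[-8,0,0]],"dr":[[0,0,0],[0,0,0],[0,0,0],[0,0,0],[0,0,0],[0,0,0],[0,0,0],[0,0,0],[0,0,0],[0,0,0]]}' 1 50;python3 -m creep '{"delta_pos":[[-3,0,0],[-4,0,-4],[-4,0,-7.8],[-4,0,-7.8]],"dr":[[0,0,0],[0,0,0],[0,0,0],[0,0,0]]}'; python3 meas.py; python3 -c "
from h import *
info();go((.467,.224,.12),-1.9)"
```

```text
clock: 6.5
position: [0.4658, 0.1444, 0.1693]
ee_rot: [-0.491, -0.507, -0.493, 0.509]
contact_force: [0.7, 0.5, -1.0]
width: 0.0855
clock: 6.9
position: [0.4704, 0.2263, 0.2108]
ee_rot: [0.492, 0.509, 0.493, -0.506]
contact_force: [-0.3, -0.9, 0.5]
width: 0.0853
top green (array([465.8, 132.5]), array([110.5, 222.4]), np.float32(-1.88))
rackblock (array([464. , 138.4]), array([ 62. , 186.4]), np.float32(-1.87))
orange (array([472.2, 215. ]), array([ 3.2, 10.9]), np.float32(-69.98)) [0.4726 0.2154 0.1007] 5
blue [0.4668 0.1832 0.1   ] 47 [0.4669 0.1833 0.0996]
blue [0.4644 0.1073 0.1   ] 48 [0.4645 0.1073 0.0992]
blue [0.4634 0.0674 0.1   ] 45 [0.4634 0.0674 0.0996]
handle 38 [0.5031 0.1917 0.1254]
pad frame (array([651.9, -79.6]), array([ 93.9, 138.1]), np.float32(0.18))
black outl (array([ 472.9, -147.1]), array([109.5, 249. ]), np.float32(5.93))
rackblock (array([465.3, 151.9]), array([ 62.4, 206.2]), np.float32(-1.82))
orange (array([468.5, 228.2]), array([22.3, 37.7]), np.float32(23.66)) [0.4684 0.2256 0.0984] 114
blue [0.4596 0.0938 0.1   ] 99 [0.4604 0.0913 0.0977]
blue [0.4671 0.1866 0.1   ] 99 [0.4674 0.1858 0.0991]
handle 76 [0.5234 0.2082 0.1238]
p [0.4695 0.2229 0.2097] y-yaw -1.77 toolx [ 0.    -0.001 -1.   ] q [ 0.31  0.21  1.66 -0.    1.28  0.34] F [-0.1  0.2 -0.2] t 7.0 w 0.0851
dpos cm [ 8.96 -0.26 -0.11] dr [ 0.002  0.001 -0.   ] t 7.0 w 0.0851
```

Rack stays put (caps at y=0.183, 0.107, 0.067), so the sample is at about (0.468,0.223). Descending to the cap.

```bash
python3 -m creep '{"delta_pos":[[2,-0.1,0],[4.5,-0.1,0],[7,-0.15,0],[9,-0.15,0],[11,-0.15,0],[12.8,-0.15,0],[13.8,-0.15,0],[14.1,-0.15,0],[14.1,-0.15,0],[14.1,-0.15,0]],"dr":[[0,0,0],[0,0,0],[0,0,0],[0,0,0],[0,0,0],[0,0,0],[0,0,0],[0,0,0],[0,0,0],[0,0,0]]}' 1 40; python3 -c "
from h import *
info()
d=cam('side'); cv2.imwrite('pics/b.png',cv2.resize(d['pixels'][150:320,210:350],None,fx=3.5,fy=3.5,interpolation=cv2.INTER_CUBIC))"
```

```text
clock: 8.0
position: [0.469, 0.2225, 0.0691]
ee_rot: [0.492, 0.509, 0.491, -0.508]
contact_force: [-0.4, 1.2, 0.5]
width: 0.0855
p [0.469  0.2225 0.0691] y-yaw -1.9 toolx [ 0.002  0.    -1.   ] q [ 0.31  0.34  1.86 -0.    0.94  0.34] F [-0.4  1.2  0.5] t 8.0 w 0.0855
```

View pics/b.png

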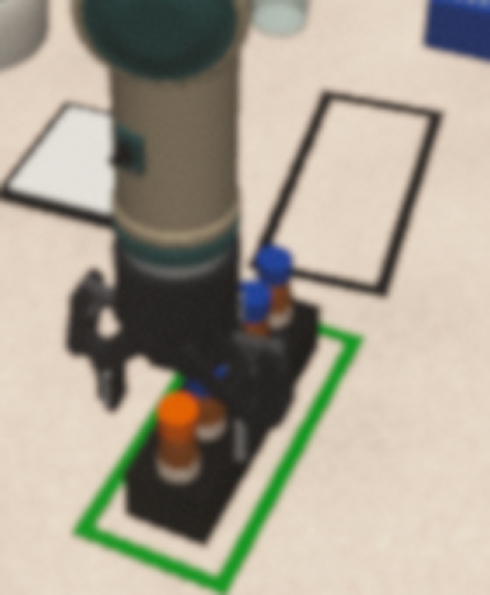

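The rack stands inside the green outline. The fingers at (110,385) and (240,430) straddle the orange cap at (178,408), so I'm closing.

```bash
python3 -m creep '{"delta_pos":[[0,0,0],[0,0,0],[0,0,0],[0,0,0],[0,0,0],[0,0,0],[0,0,0],[0,0,0]],"dr":[[0,0,0],[0,0,0],[0,0,0],[0,0,0],[0,0,0],[0,0,0],[0,0,0],[0,0,0]]}' -1 50; python3 -c "
from h import *
info()"
```

```text
clock: 8.85
position: [0.4685, 0.2226, 0.0685]
ee_rot: [0.492, 0.508, 0.492, -0.508]
contact_force: [-0.0, -0.0, 3.5]
width: 0.0256
p [0.4685 0.2226 0.0685] y-yaw -1.89 toolx [ 0.001  0.    -1.   ] q [ 0.31  0.34  1.86 -0.    0.94  0.34] F [-0.  -0.   3.5] t 8.85 w 0.0256
```

```bash
python3 -m creep '{"delta_pos":[[-0.5,0,0],[-1.5,0,0],[-3,0,0],[-4.5,0,0],[-6,0,0],[-8,0,0],[-10,0,0],[-12.5,0,0],[-15,0,0],[-16,0,0]],"dr":[[0,0,0],[0,0,0],[0,0,0],[0,0,0],[0,0,0],[0,0,0],[0,0,0],[0,0,0],[0,0,0],[0,0,0]]}'; python3 -m creep '{"delta_pos":[[0,0,0],[0,0,0],[0,0,0]],"dr":[[0,0,0],[0,0,0],[0,0,0]]}';python3 meas.py; python3 -c "
from h import *
info()
d=cam('side'); cv2.imwrite('pics/c.png',cv2.resize(d['pixels'][120:320,200:360],None,fx=3,fy=3,interpolation=cv2.INTER_CUBIC))"
```

```text
clock: 9.85
position: [0.469, 0.2229, 0.2311]
ee_rot: [0.492, 0.509, 0.491, -0.507]
contact_force: [0.4, 0.5, -0.6]
width: 0.0257
clock: 10.15
position: [0.4673, 0.2223, 0.2268]
ee_rot: [-0.491, -0.507, -0.492, 0.509]
contact_force: [-0.3, -0.9, -2.1]
width: 0.0258
top green (array([465.9, 131.4]), array([112. , 220.5]), np.float32(0.19))
rackblock (array([464. , 138.4]), array([ 61.7, 186.2]), np.float32(-1.56))
max() iterable argument is empty
rackblock (array([464.9, 151.8]), array([ 63. , 205.8]), np.float32(-1.35))
max() iterable argument is empty
p [0.4675 0.2223 0.227 ] y-yaw -1.89 toolx [-0.003 -0.001 -1.   ] q [ 0.31  0.19  1.63 -0.    1.32  0.34] F [-0.1 -0.3 -1.1] t 10.25 w 0.0257
```

View pics/c.png

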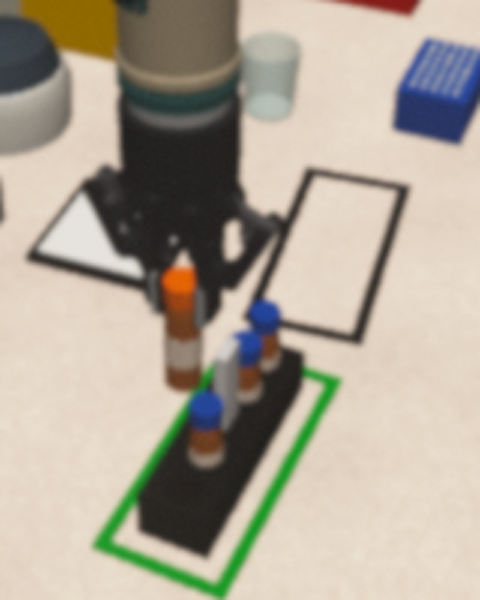

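The sample is out of the rack and hangs straight in the fingers, cap at (180,285). The rack and blue vials are unmoved. Now the carry and tilt.

Run:
```python
from h import *
s,p,r=tool()
d=np.array([np.cos(-.12),np.sin(-.12),0]); c=np.sqrt(.5)
x=c*d-[0,0,c]; y=c*d+[0,0,c]; z=np.cross(x,y)
T=R.from_matrix(np.stack([x,y,z],1)); mid=np.array([.673,-.081,.125]); 
for h in(.09,0):
    t=mid-.016*x+[0,0,h]; print(t.round(3),(r.inv().apply(t-p)*100).round(2),(r.inv()*T).as_rotvec().round(3))
```

```text
[ 0.662 -0.08   0.226] [ 0.07 20.39 29.55] [ 0.083 -0.033  0.787]
[ 0.662 -0.08   0.136] [ 9.07 20.41 29.54] [ 0.083 -0.033  0.787]
```

```bash
python3 -m creep '{"delta_pos":[[0,0.4,0.6],[0,1.2,1.8],[0,2.4,3.5],[0,3.8,5.5],[0,5.2,7.5],[0,6.6,9.6],[0,8,11.6],[0,9.4,13.6],[0,10.8,15.7],[0,12.2,17.7]],"dr":[[0,0,0],[0,0,0],[0,0,0],[0,0,0],[0,0,0],[0,0,0],[0,0,0],[0,0,0],[0,0,0],[0,0,0]]}';python3 -m creep '{"delta_pos":[[0,1.4,2],[0,2.8,4],[0,4.2,6.2],[0,5.6,8.2],[0,6.8,9.8],[0,7.6,11],[0,8,11.6],[0,8.2,11.9],[0,8.2,11.9],[0,8.2,11.9]],"dr":[[0,0,0],[0,0,0],[0,0,0],[0,0,0],[0,0,0],[0,0,0],[0,0,0],[0,0,0],[0,0,0],[0,0,0]]}'
python3 - <<'E'
from h import *
info()
s,p,r=tool()
d=np.array([np.cos(-.12),np.sin(-.12),0]); c=np.sqrt(.5)
x=c*d-[0,0,c]; y=c*d+[0,0,c]; z=np.cross(x,y)
T=R.from_matrix(np.stack([x,y,z],1)); mid=np.array([.673,-.081,.125]); 
t=mid-.016*x; print(t.round(3),(r.inv().apply(t-p)*100).round(2),(r.inv()*T).as_rotvec().round(3))
E
```

```text
clock: 11.3
position: [0.5852, 0.0392, 0.2281]
ee_rot: [-0.492, -0.508, -0.491, 0.509]
contact_force: [0.9, -0.1, -0.5]
width: 0.0258
clock: 12.3
position: [0.662, -0.0793, 0.2284]
ee_rot: [0.492, 0.508, 0.492, -0.508]
contact_force: [0.8, -0.9, -0.7]
width: 0.0257
p [ 0.662  -0.0793  0.2284] y-yaw -1.85 toolx [-0.  0. -1.] q [-0.22  0.42  1.3   0.    1.43 -0.19] F [ 0.8 -0.9 -0.7] t 12.3 w 0.0257
[ 0.662 -0.08   0.136] [ 9.21 -0.02  0.04] [ 0.083 -0.035  0.785]
```

```bash
python3 -m creep '{"delta_pos":[[0,0,0],[0.5,0,0],[1.5,0,0],[2.5,0,0],[3.5,0,0],[4.5,0,0],[5.5,0,0],[6.5,0,0],[7.2,0,0],[7.5,0,0]],"dr":[[0.005,-0.002,0.05],[0.015,-0.006,0.14],[0.025,-0.01,0.24],[0.035,-0.015,0.34],[0.045,-0.02,0.44],[0.055,-0.023,0.54],[0.065,-0.027,0.63],[0.073,-0.031,0.7],[0.08,-0.034,0.76],[0.083,-0.035,0.785]]}'; python3 -m creep '{"delta_pos":[[0.4,-0.4,0],[0.9,-0.9,0],[1.2,-1.2,0],[1.2,-1.2,0],[1.2,-1.2,0],[1.2,-1.2,0],[1.2,-1.2,0]],"dr":[[0,0,0],[0,0,0],[0,0,0],[0,0,0],[0,0,0],[0,0,0],[0,0,0]]}'
python3 - <<'E'
from h import *
info()
s,p,r=tool(); print('mid est',(p+.016*r.as_matrix()[:,0]).round(4),np.degrees(np.arccos(-r.as_matrix()[2,0])))
d=cam('side');P=pts(d)
h,sa,v=cv2.cvtColor(d['pixels'],cv2.COLOR_BGR2HSV).astype(int).transpose(2,0,1)
w=(abs(P[...,0]-.65)<.12)&(abs(P[...,1]+.08)<.1)&(P[...,2]>.05)&(P[...,2]<.22)
am=w&(h<18)&(sa>90); print(am.sum())
o=am&(v>170); print('orange',P[o].mean(0).round(3),o.sum()); 
q=P[am]; c=q.mean(0); u=np.linalg.svd(q-c)[2][0]; u*=np.sign(u[2]); print('amber+cap mean',c.round(3),'axis',u.round(3),'tilt',np.degrees(np.arccos(u[2])))
cv2.imwrite('pics/d.png',cv2.resize(d['pixels'][110:320,160:360],None,fx=2.7,fy=2.7,interpolation=cv2.INTER_CUBIC))
t=cam('top'); cv2.imwrite('pics/e.png',cv2.resize(t['pixels'][60:260,100:400],None,fx=2.5,fy=2.5,interpolation=cv2.INTER_CUBIC))
E
python3 meas.py
```

```text
clock: 13.3
position: [0.6644, -0.0712, 0.1592]
ee_rot: [0.63, 0.666, 0.251, -0.311]
contact_force: [1.0, 0.4, -0.1]
width: 0.0258
clock: 14.0
position: [0.6659, -0.0723, 0.1437]
ee_rot: [0.63, 0.666, 0.25, -0.311]
contact_force: [-0.3, -0.4, -0.9]
width: 0.0257
p [ 0.6659 -0.0723  0.1437] y-yaw -6.34 toolx [ 0.682 -0.06  -0.729] q [-0.29  0.25  2.1   1.21  0.15 -1.33] F [-0.3 -0.4 -0.9] t 14.0 w 0.0257
mid est [ 0.6768 -0.0732  0.1321] 43.213929020490305
193
orange [ 0.646 -0.07   0.168] 49
amber+cap mean [ 0.663 -0.065  0.15 ] axis [-0.691 -0.028  0.722] tilt 43.774963350688
top green (array([466. , 146.5]), array([111. , 250.6]), np.float32(-1.81))
rackblock (array([464.1, 144.3]), array([ 61.8, 198.3]), np.float32(-1.56))
max() iterable argument is empty
rackblock (array([464.9, 152. ]), array([ 62.6, 206.4]), np.float32(-1.71))
max() iterable argument is empty
```

View pics/d.png

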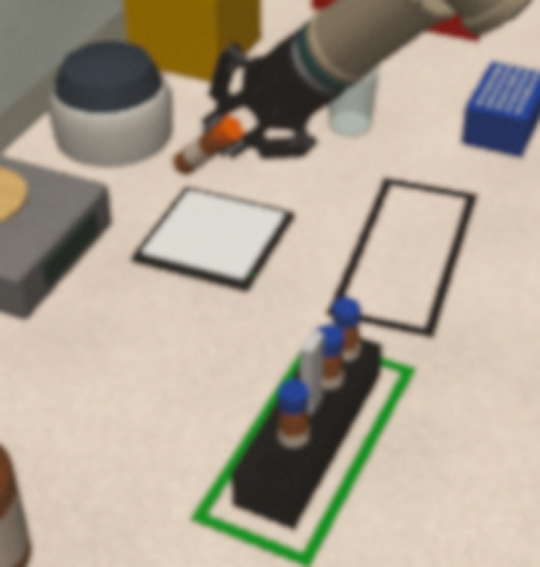

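View pics/e.png

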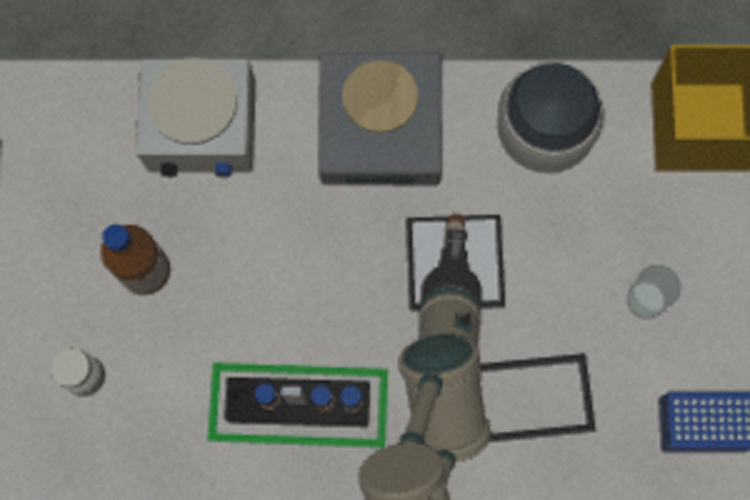

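The side view shows the vial tilted about 44° over the pad with the cap higher, and the top view shows it over the pad at (455,225). The rack is inside the green outline with three blue caps seated. Last check is for stillness, after some hold rows.

```bash
python3 -m creep '{"delta_pos":[[0,0,0],[0,0,0],[0,0,0],[0,0,0],[0,0,0]],"dr":[[0,0,0],[0,0,0],[0,0,0],[0,0,0],[0,0,0]]}'
python3 - <<'E'
from h import *
info(); s,p,r=tool(); print(np.round(s['qd'],4)); cam('top'); cam('top'); info(); s,p,r=tool(); print(np.round(s['qd'],4),'mid',(p+.016*r.as_matrix()[:,0]).round(4))
E
```

```text
clock: 14.7
position: [0.6657, -0.0725, 0.1432]
ee_rot: [0.63, 0.666, 0.25, -0.311]
contact_force: [-0.2, -0.3, -0.4]
width: 0.0257
p [ 0.6657 -0.0725  0.1432] y-yaw -6.38 toolx [ 0.682 -0.06  -0.729] q [-0.29  0.25  2.1   1.21  0.15 -1.33] F [-0.2 -0.3 -0.4] t 14.7 w 0.0257
[ 0.0005 -0.0008  0.0001 -0.0005 -0.0005  0.0005]
p [ 0.6657 -0.0725  0.1432] y-yaw -6.38 toolx [ 0.682 -0.06  -0.729] q [-0.29  0.25  2.1   1.21  0.15 -1.33] F [ 0.7  0.1 -0.1] t 14.8 w 0.0256
[ 0.0007 -0.0005  0.0006  0.0023 -0.0004  0.0007] mid [ 0.6766 -0.0734  0.1315]
```

Still, and within all limits (about 8 mm sideways, about 120 mm above the face). Handing in.

```bash
python3 -c "
from rig import manip
print(manip.sign_off())"
```

```text
the job is handed in; nothing more can be done
None
```

I slid the rack by its handle about 30 cm into the green outline without lifting it. I then drew out the orange-capped vial by its cap and handed in with it held over the light pad. The sign-off gives no verdict.

**Last checks:**
- **Rack:** centre within about 2 mm of the green outline's centre and well under 1° out of line. The three blue-capped vials looked seated and the bystanders looked unmoved.
- **Sample:** tilted about 43–44° with the cap higher. Its middle is about 8 mm sideways from the pad centre and about 12 cm above the face. The gripper still reads 25.6 mm on the 27 mm cap, and the joint speeds are practically zero.

**Disagreements and failures:**
- **Final pose:** the wrist came near its limit (joint 5 at 0.15 rad, limit 0.11). The arm stopped about 1 cm and 2° short of what I planned, still inside the tolerances.
- **Side view:** its own estimate of the sample's position differed by under 1 cm.
- **Orange-cap check:** after the vial was lifted, the script's colour search for the cap found nothing, because it only looks at rack height. The blue-cap lines are printed after that search, so they did not print, and I judged the blue vials from the pictures.

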